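# Weigh the wreath trophy on the sprung hook scale

### The arm

A 7-joint arm with a two-finger parallel gripper is mounted at the origin on the work surface. World frame = base frame: x ahead of the robot, y to its left, z up, the work surface at z = 0. Lengths are in m, angles in rad, forces in N, time in s.
With the tool pointing down it reaches from about 0.35 to 0.9 m from the base axis. Payload 19.9 kg.
Tool frame: the origin (TCP) lies between the finger pads; the fingertips stand 25 mm ahead of it and the grasp point (between the pads) lies 6 mm ahead of it (env.tip_extent is the x of the fingertips in the tool frame, in m); x points along the fingers, y is the direction in which the jaws open and shut, and the axes are right-handed (so a half turn about x gives the same grasp; the last joint's range is limited). The gripper opens to 85 mm and grips with 20 to 120 N. Pads are 22 mm wide; open, the fingers measure 114 mm over their backs; the gripper's body (76 mm by 85 mm) begins 54 mm behind the grasp point. The pads swing forward as they close: fully open they stand 13 mm farther back than shut.
Start: joints at [-0.042, 0.417, -0.01, 1.614, 0.005, 1.111, -0.053], TCP at [0.625, 0, 0.256] pointing down, gripper open.
Joint ranges: [-2.81, 2.81], [-0.39, 2.02], [-1.27, 1.25], [0.06, 2.57], [-1.19, 4.33], [0.19, 2], [-2.82, 2.82]. Speed limits (rad/s): [1.89, 1.89, 2.39, 2.39, 3.01, 3.01, 3.01].

### API

Orientations are given as a unit quaternion [w, x, y, z].
In Python, from plant import env, viewer gives the robot as it stands.
- The arm moves only by the tool step_arm, never from a script. Its argument "increments" is text: rows parted by semicolons, each of 4 numbers parted by spaces: the shift along the tool's x, y, z in cm, then the turn about the tool's x in rad. A call has 1 to 20 rows; each row is the pose to reach, as a shift and turn from the pose measured when the call began, along the tool's axes at that moment; what a row does not reach only later rows make up. A row lasts 1/12 s, in which the tool goes at most 41.7 mm and 7.16 degrees, less where a joint would pass 70% of its speed; a pose out of reach is approached as far as the arm can. A call with a gripper value outside its range is refused whole. "jaw" is the opening, from -1 (shut) to 1 (fully open), set as the call begins (left out, the last holds). The fingers move at their own pace and stop on an object; "force" is the grip in N (left out, the last holds). Time passes only in rows, so rows that repeat a pose let the fingers close. It gives the time, the measured TCP pose, the force and the opening at its end, in the units of the state.
- env.observe(): the state, without advancing time (a new reading comes with each control period).
- viewer.read_camera(name): name is "scene" or "side" or "wrist"; returns (picture, depth): 480x640x3 uint8, red, green, blue; 480x640 float32, m along the optical axis (not along the pixel's ray), 0 where there is no reading.
- viewer.camera_info(name): a dict with "fx", "fy", "cx", "cy" (pixels), "rvec" (rotation vector, rad) and "tvec" (3), from world to camera coordinates, as OpenCV has them. Camera axes: x right, y down, z forward; pixel columns grow to the right and rows downward; lengths in m; the calibration is good to about 2 mm. A picture is of the moment at which its call begins: read the wrist's pose just before it. camera_info takes no time and is no camera call; for the wrist camera it gives the pose at the moment of the call.
- env.job_done(): hands the job in, once; it reports no verdict.
Trained networks look in the newest picture that a camera, given by its name, has taken for a name from the list of things; names that differ only in an ending like _2 or _b are one class to them, and where a whole thing is asked for, a point or a joint stands for the part that bears it (a point fixed in the world has none). Each returns a list of dicts, best first, with "p" (0 to 1); they miss things now and then, are a little off and sometimes report something else, mostly with a low value. They report only what shows in the picture. A call takes as long as a camera call.
- viewer.search_frame(camera, name): "extent" ([centre column, centre row, width, height] in pixels, round what is visible of it).
- viewer.outline_of(camera, name): "mask" (480x640 bool, what is visible of it) and "extent" ([centre column, centre row, width, height] in pixels, round what is visible of it).
- viewer.pinpoint(camera, name): "uv" ([column, row] in pixels: a listed point, or the origin of a listed thing).
The state is a dict: "time_s": time; "joints": joint angles; "qvel": joint speeds; "joint_efforts": joint torques, N m; "ee_pos": TCP position; "orientation": TCP orientation; "contact_force": force on the tool from outside, world axes, zero at the start; "ft_torque": the same for the moment, N m; "gripper_width": finger opening in m.
Only numpy, scipy, OpenCV 4.12 (cv2) and the standard library are available. Lean on these libraries where they do the work, as an engineer would, in place of code of your own. Each camera call takes 0.05 s, during which the arm holds its last target. There are 200 camera calls.

### The job

Weigh the trophy that has an open wreath: hang it by the wreath on the hook of the spring scale, lowering it until the hook carries its whole weight before you let go, so that the hook neither jumps nor is pushed past its range, and leave it hanging free and still for at least a second and a half. Then take hold of it again, lift it off the hook and set it down gently, upright, in the empty compartment of the divided tray. Leave the other things where they are.

Things in the scene. Friction and masses are not known exactly. Their poses are not given: they have to be found in the camera images.
- trophy: Wreath trophy, 158 mm tall, 200 to 640 g (unknown), loose, upright. Wooden plinth 60 x 60 x 28 mm, thin stem, upright open brass wreath, square brass spire on top. Origin: centre of the plinth's underside; z up; the wreath lies in the y-z plane, x goes straight through its opening (both x directions are alike). Its centre of mass is on its axis: it hangs upright.
- spire (a point): Grip point on the spire, 148 mm above the trophy's underside, on its axis. The spire is 16 x 16 mm, from 118 to 158 mm. Fingertips reaching at most 20 mm below this point stay clear of the hook.
- arch (a point): Underside of the top of the wreath's opening, 113 mm above the trophy's underside, on its axis: rests on the saddle. The wreath is 10 mm round bar, 58 mm wide outside; the opening is 38 mm wide and 38 mm high (75 to 113 mm above the underside), its top a pointed arch that centres itself on a hook.
- scale: Spring scale, fixed to the table: dark steel base plate 210 x 140 x 16 mm (x = -50 to 160 mm) and a column 50 x 70 mm, 270 mm tall, its axis at x = 135 mm (face at 110 mm). Origin: on the table straight under the hook's saddle; z up; the hook points to -x, away from the column.
- saddle (a point): Top of the hook's low point, where a hung thing rests; 235 mm above the table when empty; sinks with the hook. Axes as the scale. The hook is a 6 mm round bar at y = 0: level from the column, 12 mm higher than the low point, dipping from x = 22 mm to the low point at x = 0, rising to a free tip at x = -16 mm, 12 mm (15 with its round end) higher. A ring goes over the tip from -x and is lowered.
- hook (a joint): How far the hook is pulled down, in m: 0 empty (upper stop), about 0.010 m per newton (spring 100 N/m, lightly damped), hard stop at 0.090. Its rated range ends at 0.075 (7.5 N). A trophy of 200 to 640 g pulls it down 20 to 63 mm.
- tray: White plastic tray fixed to the table, 150 x 290 x 45 mm outside, walls and floor 5 mm, split by a wall across the middle of its long side (y) into two compartments, each about 140 x 137 mm inside. Origin: centre of its underside.
- free_cell (a point): Centre of the floor (5 mm above the table) of the empty compartment of the tray; same axes as the tray. The compartment towards the tray's -y holds a trophy already weighed.
- cup_trophy: Bystander: trophy on the same plinth with a two-handled cup on top, 123 mm tall, 94 mm wide over the handles, loose. Origin: centre of its underside.
- ball_trophy: Bystander: small trophy with a ball on top, 89 mm tall, standing in the tray's other compartment. Origin: centre of its underside.
- pin: Bystander: wooden bowling pin, 191 mm tall, 72 mm thick, standing. Origin: centre of its underside.
- plaque: Bystander: wooden award plaque 140 x 110 x 18 mm lying flat. Origin: centre of its underside.
- medal: Bystander: medal, a brass disc 64 mm across and 9 mm thick, lying flat. Origin: centre of its underside.

How it is judged:
On the way, in this order (a step that is already met when the one before it is completed fails the run):
1. the trophy hangs on the hook by its wreath, hands off, and everything has come to rest for 1 s (contact force between the fingers and trophy below 0.05 N and contact force between trophy and hook above 1.5 N and distance between arch and saddle below 0.008 m and value of joint hook above 0.015 m and velocity of joint hook between -0.015 and 0.015 m/s and linear speed of trophy below 0.04 m/s and angle between trophy's own z axis and vertical below 0.25 rad), for 1 s.
2. the trophy is held by the fingers, clear of the hook, which is back at its upper stop (contact force between the fingers and trophy above 0.5 N and contact force between trophy and scale below 0.02 N and value of joint hook below 0.003 m and distance between arch and saddle above 0.02 m), for 0.1 s.
At the end, for the whole second after the job is handed in: The wreath trophy stands upright (within 0.06 rad) flat on the floor of the tray's empty compartment (its centre within 45 mm of the compartment's centre along each side, underside within 4 mm of the floor), at rest and released; the hook is empty and back within 3 mm of its upper stop (x of trophy in the frame of free_cell between -0.045 and 0.045 m and y of trophy in the frame of free_cell between -0.045 and 0.045 m and z of trophy in the frame of free_cell below 0.004 m and angle between trophy's own z axis and vertical below 0.06 rad and linear speed of trophy below 0.02 m/s and contact force between the fingers and trophy below 0.05 N and value of joint hook below 0.003 m); the robot touches nothing.
It fails at once if the hook jumps or bounces (moves faster than 0.06 m/s) while the trophy is on it and not touched by the fingers (contact force between the fingers and trophy below 0.05 N and contact force between trophy and hook above 0.05 N and (velocity of joint hook above 0.06 m/s or velocity of joint hook below -0.06 m/s)).
It fails at once if the scale is overloaded: the hook is pulled past its rated 75 mm, or the trophy is forced against it with more than 15 N (value of joint hook above 0.075 m or contact force between trophy and hook above 15 N).
It fails at once if the trophy falls: it moves faster than 0.35 m/s while the fingers do not touch it (contact force between the fingers and trophy below 0.05 N and linear speed of trophy above 0.35 m/s).
It fails at once if a bystander is moved by more than 20 mm (distance of any of cup_trophy, ball_trophy, pin, plaque, medal from where it was at the start of the episode above 0.02 m).
It also fails if it takes over 72 s, if anything falls off the work surface, if the arm or the gripper's body presses on something with over 40 N, if the wrist force passes 120 N, or if a joint passes its speed limit or range.

## Working session

There is one attempt and no reset: what is moved stays moved. The work goes in short steps, Python scripts to look and compute and a tool call to move; the robot and the scene stay as the last step left them, time stands still between calls to the robot, and variables do not carry over. Pictures are saved under pics/ and viewed, about 8 in all and at most 12, crops included, and the job is handed in when it is done.

Besides the shell and the picture viewer there is one more tool, called after "Emit:" as a command line: name --argument value ..., lists and objects as JSON in quotes. step_arm: Moves the arm, as the interface text tells. Its arguments: {"type":"object","properties":{"increments":{"type":"string"},"jaw":{"type":"number"},"force":{"type":"number"}},"required":["increments"]}

```bash
mkdir -p pics; cat > h.py <<'E'
import numpy as np, cv2
from plant import env, viewer
def cam(n):
    i=viewer.camera_info(n);R=cv2.Rodrigues(np.array(i['rvec'],float))[0];t=np.array(i['tvec'],float).reshape(3)
    return i,R,t
def ray(n,uv,C=None):
    i,R,t=C or cam(n);d=R.T@np.array([(uv[0]-i['cx'])/i['fx'],(uv[1]-i['cy'])/i['fy'],1]);return -R.T@t,d
def cloud(n,depth,C=None):
    i,R,t=C or cam(n);v,u=np.mgrid[:480,:640];d=depth
    p=np.stack([(u-i['cx'])/i['fx']*d,(v-i['cy'])/i['fy']*d,d],-1)
    return (p-t)@R
def tri(rs):
    A=np.zeros((3,3));b=np.zeros(3)
    for o,d in rs:
        d=d/np.linalg.norm(d);P=np.eye(3)-np.outer(d,d);A+=P;b+=P@o
    x=np.linalg.solve(A,b);return x,[np.linalg.norm(np.cross(x-o,d/np.linalg.norm(d))) for o,d in rs]
def save(n,img): cv2.imwrite('pics/'+n+'.png',cv2.cvtColor(img,cv2.COLOR_RGB2BGR))
E
python3 - <<'E'
from h import *
o=env.observe();print(o['time_s'],o['ee_pos'],o['orientation'],o['gripper_width'],env.tip_extent)
rs={}
for c in ['scene','side']:
    im,d=viewer.read_camera(c);save(c+'0',im);np.save(c+'_d.npy',d);C=cam(c);P=cloud(c,d,C)
    print(c,'cam at',-C[1].T@C[2])
    for n in ['trophy','spire','arch','scale','saddle','tray','free_cell','cup_trophy','ball_trophy','pin','plaque','medal']:
        r=viewer.pinpoint(c,n)
        for k in r[:2]: print(n,round(k['p'],2),np.round(k['uv'],1))
        if r: rs.setdefault(n,[]).append(ray(c,r[0]['uv'],C))
for n in rs:
    if len(rs[n])==2: x,e=tri(rs[n]);print(n,x.round(4),np.round(e,4))
print(env.observe()['time_s'])
a=np.hstack([cv2.imread('pics/scene0.png'),cv2.imread('pics/side0.png')])
E
```

```text
0.0 [ 6.24670101e-01 -5.60710718e-05  2.55637092e-01] [-0.49971328 -0.49965042 -0.50028279  0.50035311] 0.08560418438882597 0.025
scene cam at [ 1.12962887 -0.41716879  0.91943432]
trophy 0.95 [346.8 285.5]
trophy 0.22 [394.5 124.9]
spire 0.91 [348.4 249.6]
arch 0.95 [348.7 258.1]
arch 0.31 [172.6 312.7]
scale 0.75 [386. 194.]
saddle 0.53 [397.7 121.4]
tray 0.84 [206.2 295.6]
free_cell 0.93 [231.1 282.1]
cup_trophy 0.73 [301.9 241.4]
cup_trophy 0.18 [323.7 351.9]
ball_trophy 0.89 [176.9 314.4]
pin 0.72 [346.6 249.6]
pin 0.63 [441.4 271.3]
plaque 0.67 [323.7 349. ]
side cam at [-0.21274535  0.73917436  1.10336842]
trophy 0.91 [291.7 291.2]
trophy 0.26 [340.5 326.6]
spire 0.97 [291.5 247.3]
arch 0.69 [292.3 257.6]
scale 0.96 [254.4 404.1]
saddle 0.62 [248.6 331.4]
saddle 0.36 [295.1 260.2]
tray 0.79 [409.9 268.9]
tray 0.32 [430.7 253.3]
free_cell 0.97 [395.1 285.9]
cup_trophy 0.61 [344.3 328. ]
cup_trophy 0.18 [331.  362.8]
ball_trophy 0.68 [432.3 257. ]
pin 0.8 [208.5 312.4]
plaque 0.9 [304.  247.6]
medal 0.7 [329.2 359.7]
medal 0.39 [290.  290.6]
trophy [ 0.643  -0.0053  0.0055] [0.0017 0.0017]
spire [ 0.6459 -0.0118  0.1492] [0.0002 0.0002]
arch [ 0.6447 -0.0101  0.1173] [0.0015 0.0015]
scale [ 0.4493  0.2851 -0.0053] [0.0029 0.0029]
saddle [0.4435 0.2886 0.2372] [0.0032 0.0032]
tray [ 0.477  -0.2926  0.0066] [0.0046 0.0046]
free_cell [ 0.4691 -0.2231 -0.0046] [0.0055 0.0055]
cup_trophy [ 0.4609 -0.0131 -0.001 ] [0.0024 0.0024]
ball_trophy [ 0.4721 -0.3756 -0.0023] [0.0032 0.0032]
pin [0.6341 0.1314 0.0467] [0.1072 0.1072]
plaque [ 0.7468 -0.1481  0.0075] [0.0006 0.0006]
1.3
```

```bash
python3 - <<'E'
from h import *
a=cv2.imread('pics/scene0.png')[90:390,120:520];b=cv2.imread('pics/side0.png')[190:490,150:550]
cv2.imwrite('pics/both0.png',np.vstack([cv2.resize(a,(800,600))[:600]])); cv2.imwrite('pics/side0c.png',cv2.resize(b,(800,600)))
# geometry from masks
for n in ['scale','trophy','tray']:
  for c in ['scene','side']:
    im,d=viewer.read_camera(c);P=cloud(c,d);r=viewer.outline_of(c,n)
    if not r: continue
    m=r[0]['mask']&(d>0);q=P[m]
    if n=='scale':
        for lo,hi in [(.262,.28),(.225,.262),(.008,.024)]:
            s=q[(q[:,2]>lo)&(q[:,2]<hi)]
            if len(s)>10: print(n,c,lo,len(s),cv2.minAreaRect(s[:,:2].astype('f4')*1000))
    elif n=='trophy':
        for lo,hi in [(.015,.035),(.075,.115),(.12,.17)]:
            s=q[(q[:,2]>lo)&(q[:,2]<hi)]
            if len(s)>5: print(n,c,lo,len(s),s.mean(0),cv2.minAreaRect(s[:,:2].astype('f4')*1000))
    else:
        s=q[(q[:,2]>.038)&(q[:,2]<.052)];print(n,c,len(s),cv2.minAreaRect(s[:,:2].astype('f4')*1000))
E
```

```text
scale scene 0.262 364 ((457.6687316894531, 416.81512451171875), (52.1641731262207, 70.66069793701172), 84.6715087890625)
scale scene 0.225 428 ((443.60693359375, 362.2064514160156), (170.37513732910156, 70.83784484863281), 70.74576568603516)
scale scene 0.008 2043 ((452.41766357421875, 336.33905029296875), (210.36923217773438, 140.18856811523438), 85.57730102539062)
scale side 0.262 922 ((457.67950439453125, 418.9029846191406), (50.672119140625, 73.51049041748047), 85.42151641845703)
scale side 0.225 673 ((437.5645446777344, 364.32220458984375), (176.41433715820312, 68.67401885986328), 74.6052474975586)
scale side 0.008 4389 ((452.276123046875, 339.03094482421875), (211.6324920654297, 144.19537353515625), 85.28047180175781)
trophy scene 0.015 450 [ 0.64802733 -0.01498531  0.02698671] ((640.4223022460938, -8.213363647460938), (61.828853607177734, 63.21642303466797), 69.02433776855469)
trophy scene 0.075 127 [ 0.64864174 -0.01285265  0.09341997] ((643.0055541992188, -10.390811920166016), (10.891303062438965, 62.08356857299805), 71.27337646484375)
trophy scene 0.12 140 [ 0.64454695 -0.01141093  0.14442374] ((641.4390869140625, -8.997011184692383), (16.421899795532227, 17.66636085510254), 68.76974487304688)
trophy side 0.015 361 [ 6.34002803e-01 -4.51251239e-04  2.73017431e-02] ((641.3486938476562, -6.805976867675781), (61.00375747680664, 67.02941131591797), 69.19953155517578)
trophy side 0.075 124 [ 0.63683314 -0.00465224  0.09314696] ((639.7002563476562, -6.6358642578125), (13.045093536376953, 63.35819625854492), 68.19574737548828)
trophy side 0.12 116 [ 0.6390394  -0.00518276  0.14291319] ((640.6935424804688, -4.043371200561523), (19.962444305419922, 16.003215789794922), 16.3384952545166)
tray scene 1110 ((478.32525634765625, -292.6781311035156), (154.08059692382812, 290.4992980957031), 3.340604305267334)
tray side 735 ((480.692138671875, -292.6614074707031), (156.25189208984375, 298.837646484375), 4.025843620300293)
```

View pics/both0.png

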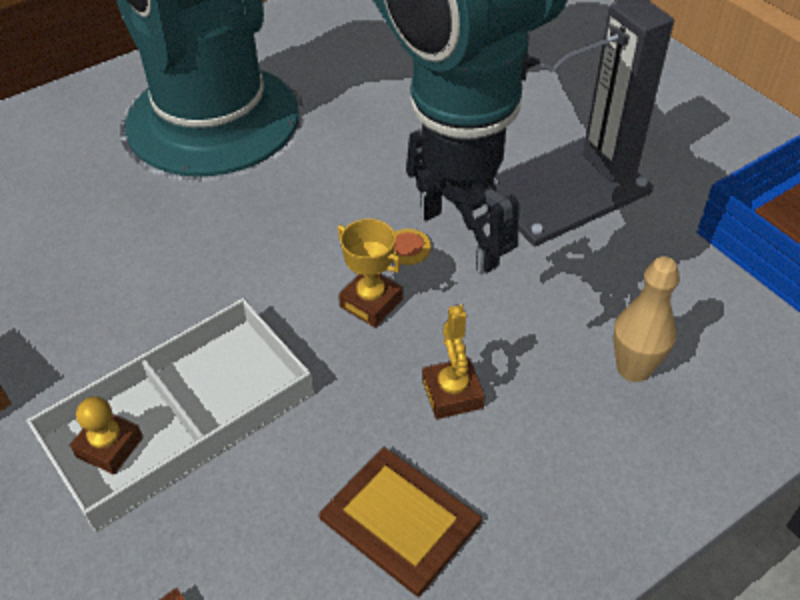

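View pics/side0c.png

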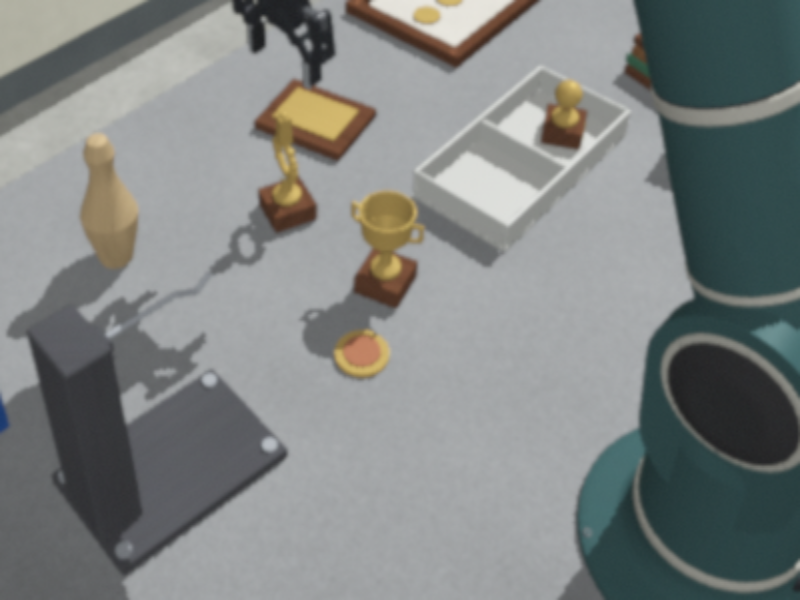

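The scene shows the wreath trophy near (0.641, -0.008). Its wreath plane is about 21° off the jaw axis, and the scale stands at the left with the hook pointing to -y. Next I check from the wrist camera and refine the hook and yaw.

```bash
cat >> h.py <<'E'
def tool(o=None):
    o=o or env.observe();w,x,y,z=o['orientation']
    from scipy.spatial.transform import Rotation as Ro
    return np.array(o['ee_pos']),Ro.from_quat([x,y,z,w]).as_matrix()
E
python3 - <<'E'
from h import *
C=cam('wrist');im,d=viewer.read_camera('wrist');save('wrist0',im);P=cloud('wrist',d,C)
for n in ['trophy','spire','arch','saddle']:
    r=viewer.pinpoint('wrist',n); print(n,[(round(k['p'],2),np.round(k['uv'])) for k in r[:2]])
r=viewer.outline_of('wrist','trophy')
if r:
    q=P[r[0]['mask']&(d>0)]
    for lo,hi in [(.02,.034),(.085,.115),(.15,.17)]:
        s=q[(q[:,2]>lo)&(q[:,2]<hi)]
        if len(s)>5: print(lo,len(s),s.mean(0),cv2.minAreaRect(s[:,:2].astype('f4')*1000))
x,e=tri([ray('scene',(441.4,271.3)),ray('side',(208.5,312.4))]);print('pin',x,e)
# hook cloud
ax=np.deg2rad(85.4)
for c in ['scene','side']:
    dd=np.load(c+'_d.npy');P=cloud(c,dd).reshape(-1,3)
    s=P[(P[:,2]>.22)&(P[:,2]<.262)&(abs(P[:,0]-.45)<.03)&(P[:,1]>.25)&(P[:,1]<.385)&(dd.ravel()>0)]
    s=s[np.argsort(s[:,1])];print(c,len(s))
    for a in np.arange(.25,.385,.012):
        t=s[(s[:,1]>=a)&(s[:,1]<a+.012)]
        if len(t): print(len(t),np.median(t,0).round(4),t[:,2].max().round(4))
E
```

```text
trophy [(0.7, array([327., 208.]))]
spire [(0.86, array([342., 259.]))]
arch [(0.7, array([341., 260.])), (0.59, array([338., 243.]))]
saddle []
0.02 1891 [0.64359363 0.00590562 0.02839214] ((640.829833984375, -8.458858489990234), (60.22785949707031, 60.15868377685547), 70.2627944946289)
0.085 597 [ 0.63703598 -0.00438082  0.10350056] ((640.0880737304688, -7.604930877685547), (11.597301483154297, 64.42840576171875), 70.8587875366211)
0.15 748 [ 0.64026478 -0.0066113   0.15884246] ((640.6996459960938, -8.031911849975586), (16.252347946166992, 16.40036392211914), 71.43643188476562)
pin [0.73980298 0.20041854 0.00820873] [np.float64(0.006104801595757822), np.float64(0.006104801595757871)]
scene 129
10 [0.4468 0.2687 0.2443] 0.2472
9 [0.4469 0.2824 0.2351] 0.2425
12 [0.448  0.2911 0.2388] 0.2437
14 [0.449  0.3026 0.2451] 0.2481
9 [0.4492 0.3156 0.2454] 0.2487
12 [0.4504 0.3281 0.2461] 0.2485
8 [0.4523 0.3393 0.2462] 0.2467
12 [0.4536 0.3506 0.246 ] 0.2474
9 [0.4544 0.3625 0.2464] 0.2496
16 [0.456  0.3795 0.246 ] 0.2522
18 [0.4573 0.3836 0.2452] 0.2517
side 204
14 [0.446  0.2706 0.2445] 0.2496
23 [0.4476 0.2788 0.2367] 0.2453
18 [0.4471 0.292  0.2395] 0.2421
18 [0.4486 0.3048 0.2453] 0.249
18 [0.4493 0.3156 0.2463] 0.2505
18 [0.4498 0.3275 0.247 ] 0.2527
22 [0.4513 0.3396 0.2464] 0.2492
21 [0.4523 0.3525 0.2464] 0.25
20 [0.4538 0.3644 0.246 ] 0.2509
21 [0.4543 0.3756 0.2466] 0.252
11 [0.457  0.3845 0.2502] 0.2518
```

View pics/wrist0.png

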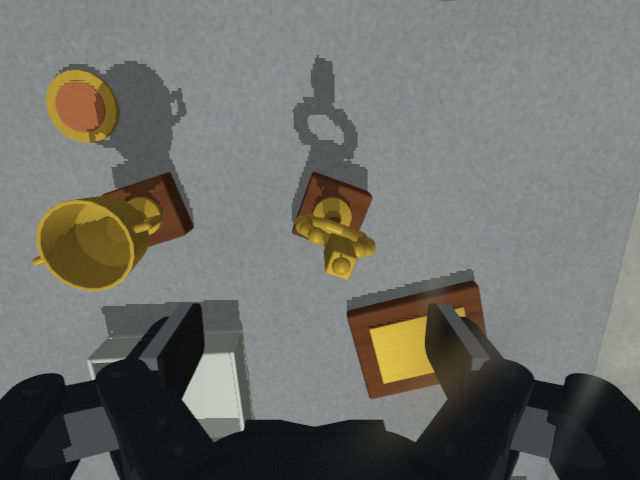

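The wrist picture shows the trophy at about (340, 240), clear of its neighbours. All views agree: axis at (0.6407, -0.008), yaw 70.7°.

Emit:
step_arm --increments "0 0.8 0.4 0.11; 0 1.6 0.8 0.22; 0 1.6 0.8 0.337; 0 1.6 0.8 0.337; 2 1.6 0.8 0.337; 5 1.6 0.8 0.337; 7.5 1.6 0.8 0.337; 9 1.6 0.8 0.337; 10 1.6 0.8 0.337; 10 1.6 0.8 0.337; 10 1.6 0.8 0.337; 10 1.6 0.8 0.337" --jaw 1

```text
time_s: 3.2
ee_pos: [0.6416, -0.008, 0.1576]
orientation: [0.41, 0.577, 0.409, -0.576]
contact_force: [0.4, -0.3, 0.3]
gripper_width: 0.0854
```

Emit:
step_arm --increments "0 0 0 0; 0 0 0 0; 0 0 0 0; 0 0 0 0; 0 0 0 0; 0 0 0 0; 0 0 0 0; 0 0 0 0; 0 0 0 0; 0 0 0 0" --jaw -1 --force 40

```text
time_s: 4.03
ee_pos: [0.6418, -0.008, 0.1578]
orientation: [0.41, 0.577, 0.409, -0.576]
contact_force: [0.9, 0.3, 4.0]
gripper_width: 0.0152
```

Emit:
step_arm --increments "-0.5 0 0 0; -1.5 0 0 0; -4 0 0 0; -7 0 0 0; -10 0 0 -0.06; -13 0 0 -0.13; -15 0 0 -0.2; -16.5 0 0 -0.257; -16.5 0 0 -0.257; -16.5 0 0 -0.257; -16.5 0 0 -0.257; -16.5 0 0 -0.257"

```text
time_s: 5.03
ee_pos: [0.641, -0.008, 0.3215]
orientation: [0.48, 0.52, 0.479, -0.52]
contact_force: [-0.2, 0.1, -2.2]
gripper_width: 0.0157
```

```bash
python3 - <<'E'
from h import *
p,R=tool();o=env.observe();print(o['time_s'],p,R.round(4),o['contact_force'],o['gripper_width'])
g=np.array([.4475-.095*np.cos(np.deg2rad(85.4)),.2825-.095*np.sin(np.deg2rad(85.4)),p[2]])
print('to pre (cm)',R.T@(g-p)*100, np.rad2deg(np.arctan2(R[1,1],R[0,1])))
E
```

```text
5.0333 [ 0.64095211 -0.00800341  0.32147278] [[ 1.000e-04  9.968e-01 -8.020e-02]
 [-1.000e-04 -8.020e-02 -9.968e-01]
 [-1.000e+00  1.000e-04  1.000e-04]] [-0.19300548  0.13294371 -2.2060399 ] 0.01572014654741924
to pre (cm) [-2.54143252e-03 -2.16128815e+01 -1.79050866e+01] -4.600569225444
```

Emit:
step_arm --increments "0 -0.6 -0.5 0; 0 -2 -1.7 0; 0 -4.5 -3.7 0; 0 -7.5 -6.2 0; 0 -10.5 -8.7 0; 0 -13.5 -11.2 0; 0 -16.5 -13.7 0; 0 -19 -15.7 0; 0 -20.8 -17.2 0; 0 -21.6 -17.9 0; 0 -21.6 -17.9 0; 0 -21.6 -17.9 0; 0 -21.6 -17.9 0; 0 -21.6 -17.9 0"

```text
time_s: 6.2
ee_pos: [0.4406, 0.1869, 0.3212]
orientation: [-0.479, -0.52, -0.479, 0.52]
contact_force: [0.4, -1.1, -1.6]
gripper_width: 0.0151
```

```bash
python3 - <<'E'
from h import *
p,R=tool();o=env.observe();print(o['time_s'],p,o['contact_force'],o['gripper_width'])
ax=np.deg2rad(85.4);X=np.array([np.cos(ax),np.sin(ax),0]);Y=np.array([-X[1],X[0],0]);S=np.array([.4475,.2825,0])
Q=[];rs={}
for c in ['scene','side','wrist']:
    C=cam(c);im,d=viewer.read_camera(c);save(c+'1',im);P=cloud(c,d,C)
    for n in ['spire','arch','saddle','trophy']:
        r=viewer.pinpoint(c,n)
        if r and r[0]['p']>.4:
            rs.setdefault(n,[]).append(ray(c,r[0]['uv'],C));print(c,n,round(r[0]['p'],2),np.round(r[0]['uv']))
    r=viewer.outline_of(c,'trophy')
    if r:
        q=P[r[0]['mask']&(d>0)];q=q[(abs(q[:,:2]-p[:2])<.05).all(1)]
        for lo,hi in [(-.15,-.125),(-.08,-.04)]:
            s=q[(q[:,2]-p[2]>lo)&(q[:,2]-p[2]<hi)]
            if len(s)>5: print(c,lo,len(s),s[:,2].max()-p[2],cv2.minAreaRect(s[:,:2].astype('f4')*1000))
    s=P[(d>0)];l=np.stack([(s-S)@X,(s-S)@Y,s[:,2]],1)
    l=l[(l[:,0]>-.03)&(l[:,0]<.1)&(abs(l[:,1])<.02)&(l[:,2]>.215)&(l[:,2]<.262)]
    print(c,'hook in scale frame')
    for a in np.arange(-.03,.1,.01):
        t=l[(l[:,0]>=a)&(l[:,0]<a+.01)]
        if len(t)>3: print(round(a,3),len(t),np.median(t[:,1:],0).round(4),t[:,2].max().round(4),t[:,0].min().round(4))
for n in rs:
    if len(rs[n])>1: print(n,tri(rs[n]))
E
```

```text
6.2 [0.44059607 0.18687028 0.32116404] [ 0.42609327 -1.05996814 -1.5512902 ] 0.0150795094051326
scene spire 0.77 [365. 112.]
scene arch 0.81 [364. 117.]
scene saddle 0.69 [396. 125.]
scene trophy 0.71 [359. 160.]
scene -0.15 437 -0.12512572780930561 ((440.6390380859375, 184.09600830078125), (62.84849548339844, 64.64584350585938), 85.45496368408203)
scene -0.08 128 -0.040211508991897016 ((444.6264343261719, 183.96875), (10.943436622619629, 56.86463165283203), 85.7121810913086)
scene hook in scale frame
-0.02 8 [0.0011 0.2444] 0.2479 -0.0157
-0.01 8 [-0.0017  0.239 ] 0.2421 -0.0092
0.0 11 [-0.0004  0.2365] 0.2413 0.0003
0.01 10 [-0.0005  0.2426] 0.2455 0.0113
0.02 10 [-2.000e-04  2.459e-01] 0.2487 0.0203
0.03 9 [-0.0004  0.2453] 0.248 0.0305
0.04 8 [-0.0005  0.2462] 0.2484 0.0409
0.05 9 [0.0005 0.246 ] 0.2486 0.0518
0.06 7 [0.0005 0.2455] 0.2481 0.061
0.07 10 [1.000e-04 2.456e-01] 0.2479 0.0702
0.08 7 [-1.000e-04  2.462e-01] 0.2486 0.0818
0.09 12 [0.0007 0.2464] 0.2497 0.0912
side spire 0.7 [289. 274.]
side arch 0.84 [287. 288.]
side saddle 0.79 [245. 330.]
side trophy 0.97 [286. 330.]
[... 1293 characters left out ...]
334 [0.0018 0.2428] 0.2479 0.0101
0.02 333 [0.0018 0.2469] 0.2492 0.02
0.03 69 [0.0018 0.2468] 0.2495 0.03
spire (array([0.44242849, 0.18054302, 0.31060513]), [np.float64(0.004231821412110709), np.float64(0.006019381685976012), np.float64(0.004710971408051057)])
arch (array([0.43837525, 0.18817335, 0.28626377]), [np.float64(0.0025947002803732725), np.float64(0.0013513766941244884), np.float64(0.0038011071696823864)])
saddle (array([0.44988118, 0.28429424, 0.23320678]), [np.float64(0.0026647676946648965), np.float64(0.002664767694664824)])
trophy (array([0.44018761, 0.18539874, 0.16293453]), [np.float64(0.004698957098857266), np.float64(0.007040713430625534), np.float64(0.00250296681632266)])
```

Emit:
step_arm --increments "0.3 0 -0.8 0; 1 0 -2.2 0; 1.6 -0.1 -4 0; 1.9 -0.1 -5.4 0; 1.9 -0.1 -6 0; 1.9 -0.1 -6 0; 1.9 -0.1 -6 0; 1.9 -0.1 -6 0"

```text
time_s: 7.77
ee_pos: [0.444, 0.2469, 0.3026]
orientation: [0.479, 0.52, 0.479, -0.52]
contact_force: [0.4, 0.4, -1.4]
gripper_width: 0.0151
```

```bash
python3 - <<'E'
from h import *
p,R=tool();o=env.observe();print(o['time_s'],p,o['contact_force'])
ims=[]
for c in ['scene','side','wrist']:
    C=cam(c);im,d=viewer.read_camera(c);P=cloud(c,d,C);r=viewer.outline_of(c,'trophy')
    x=C[1]@np.array([.446,.27,.24])+C[2];i=C[0];u=int(i['fx']*x[0]/x[2]+i['cx']);v=int(i['fy']*x[1]/x[2]+i['cy'])
    h=40 if c!='wrist' else 110
    u=min(max(u,h),640-h);v=min(max(v,h),480-h)
    ims.append(cv2.resize(im[v-h:v+h,u-h:u+h],(264,264)))
    if r:
        q=P[r[0]['mask']&(d>0)];q=q[(abs(q[:,:2]-p[:2])<.05).all(1)]
        s=q[(q[:,2]>p[2]-.15)&(q[:,2]<p[2]-.11)]
        t=q[(q[:,2]-p[2]>-.09)&(q[:,2]-p[2]<-.033)]
        print(c,'plinth top expect',p[2]-.1298,np.median(s[:,2]), 'wreath',cv2.minAreaRect(t[:,:2].astype('f4')*1000) if len(t)>5 else 0)
save('near',np.hstack(ims))
E
```

```text
7.7667 [0.44398818 0.24693156 0.30263973] [ 0.40657283  0.41487585 -1.39311112]
scene plinth top expect 0.17283972730135652 0.17245108445333707 wreath ((446.3865966796875, 250.51792907714844), (28.24077606201172, 62.84135055541992), 80.62706756591797)
side plinth top expect 0.17283972730135652 0.17314047942242236 wreath ((442.9204406738281, 250.00747680664062), (17.195205688476562, 64.99421691894531), 85.65929412841797)
wrist plinth top expect 0.17283972730135652 0.17366516161034762 wreath ((443.204345703125, 248.53726196289062), (13.26728343963623, 64.90729522705078), 85.73755645751953)
```

View pics/near.png

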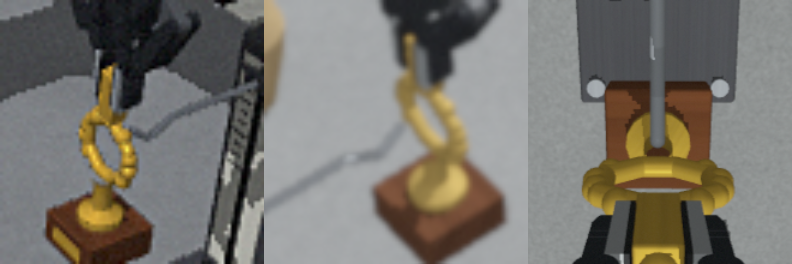

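The hook passes centred through the wreath opening in all three views. In the wrist crop the hook and the wreath centre are both at about column 657. I advance onto the hook, then weigh the trophy while it is held free.

Emit:
step_arm --increments "0 0 -0.4 0; 0 0 -1.1 0; 0 0 -2 0; 0 0 -2.8 0; 0 0 -3.4 0; 0 0 -3.5 0; 0 0 -3.55 0; 0 0 -3.55 0; 0 0 -3.55 0; 0 0 -3.55 0; 0 0 -3.55 0; 0 0 -3.55 0; 0 0 -3.55 0; 0 0 -3.55 0"

```text
time_s: 9.23
ee_pos: [0.4467, 0.2827, 0.3026]
orientation: [0.48, 0.52, 0.479, -0.52]
contact_force: [0.8, 0.7, -2.6]
gripper_width: 0.0154
```

```bash
cat >> h.py <<'E'
def fz(n=12,c='side'):
    a=[]
    for _ in range(n):
        r=viewer.read_camera(c);o=env.observe();a.append(np.r_[o['contact_force'],o['ft_torque'],o['ee_pos']])
    a=np.array(a);print('t',o['time_s'],'F,M,p',a.mean(0).round(4),'std',a.std(0)[:3].round(3));return r
E
python3 -c "
from h import *
fz()"
```

```text
t 9.8333 F,M,p [ 0.146  -0.0547 -1.9752  0.0079  0.0098  0.003   0.4467  0.2827  0.3026] std [0.55  0.653 0.398]
```

Emit:
step_arm --increments "0.3 0 0 0; 0.8 0 0 0; 1.3 0 0 0; 1.7 0 0 0; 2 0 0 0; 2.2 0 0 0; 2.4 0 0 0; 2.6 0 0 0; 2.8 0 0 0; 3 0 0 0; 3.2 0 0 0; 3.2 0 0 0; 3.2 0 0 0; 3.2 0 0 0; 3.2 0 0 0; 3.2 0 0 0"

```text
time_s: 11.17
ee_pos: [0.4467, 0.2828, 0.2707]
orientation: [0.48, 0.52, 0.479, -0.52]
contact_force: [-0.2, -0.5, -0.1]
gripper_width: 0.0153
```

```bash
cat >> h.py <<'E'
def sag():
    ax=np.deg2rad(85.4);X=np.array([np.cos(ax),np.sin(ax),0]);Y=np.array([-X[1],X[0],0]);S=np.array([.4475,.2825,0])
    for c in ['scene','side']:
        im,d=viewer.read_camera(c)
        for D,n in [(np.load(c+'_d.npy'),'empty'),(d,'now')]:
            s=cloud(c,D)[D>0];l=np.stack([(s-S)@X,(s-S)@Y,s[:,2]],1)
            l=l[(l[:,0]>.05)&(l[:,0]<.095)&(abs(l[:,1])<.008)&(l[:,2]>.15)&(l[:,2]<.262)]
            print(c,n,len(l),np.median(l[:,2]),l[:,2].std())
    return im
E
python3 -c "
from h import *
fz(); sag()"
```

```text
t 11.7667 F,M,p [-0.386   0.2595 -0.4962  0.1488  0.1133 -0.0045  0.4467  0.2828  0.2706] std [0.547 0.417 0.585]
scene empty 38 0.24632865320515546 0.001615708867547783
scene now 38 0.23237495297860028 0.001702967961905024
side empty 79 0.24632021720965425 0.0021773069121659733
side now 75 0.23322355970447514 0.0020604463778578597
```

Emit:
step_arm --increments "0 -0.1 -0.1 0; 0 -0.15 -0.25 0; 0 -0.15 -0.25 0; 0 -0.15 -0.25 0; 0 -0.15 -0.25 0; 0 -0.15 -0.25 0"

```text
time_s: 12.37
ee_pos: [0.4455, 0.2855, 0.2706]
orientation: [0.479, 0.52, 0.479, -0.52]
contact_force: [-0.1, 1.5, -1.1]
gripper_width: 0.0154
```

```bash
python3 -c "
from h import *
fz(10,'wrist'); im=sag();C=cam('wrist')
im2,d=viewer.read_camera('wrist')
save('hang1',np.hstack([cv2.resize(im2[120:480,140:500],(400,400)),cv2.resize(im[280:380,210:310],(400,400))]))"
```

```text
t 12.8667 F,M,p [ 8.2890e-01  1.6923e+00 -6.8080e-01  4.1740e-01 -1.9030e-01 -3.0000e-04
  4.4550e-01  2.8540e-01  2.7060e-01] std [0.397 0.435 0.35 ]
scene empty 38 0.24632865320515546 0.001615708867547783
scene now 36 0.2342769789869692 0.0018276823355714716
side empty 79 0.24632021720965425 0.0021773069121659733
side now 76 0.2345994572959162 0.0020291907120534446
```

View pics/hang1.png

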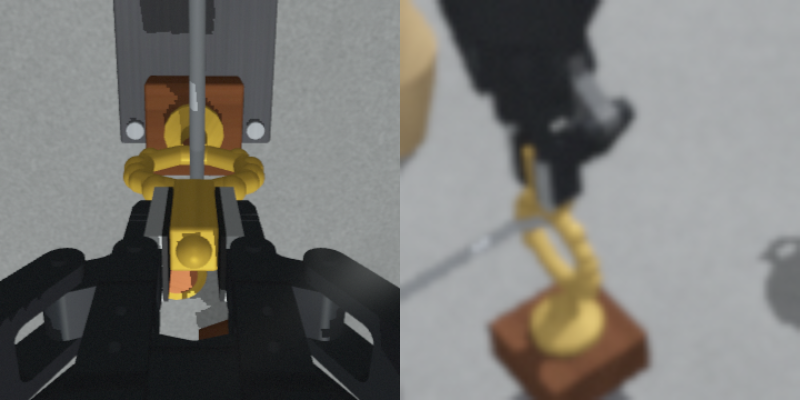

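The wrist view shows the hook entering the opening under the arch. The right crop shows the plinth level. The lateral force grew, so I back off part of the shift and read again.

Emit:
step_arm --increments "0 0.1 0.1 0; 0 0.1 0.25 0; 0 0.1 0.25 0; 0 0.1 0.25 0; 0 0.1 0.25 0; 0 0.1 0.25 0"

```text
time_s: 13.52
ee_pos: [0.4463, 0.2826, 0.2706]
orientation: [0.48, 0.52, 0.479, -0.52]
contact_force: [1.3, 1.1, -0.7]
gripper_width: 0.0149
```

```bash
python3 -c "
from h import *
fz(8,'wrist'); sag(); print(env.observe()['joint_efforts'])"
```

```text
t 13.9167 F,M,p [ 8.066e-01 -1.700e-03 -3.713e-01 -2.000e-04 -2.192e-01  1.060e-02
  4.462e-01  2.828e-01  2.706e-01] std [0.354 0.41  0.269]
scene empty 38 0.24632865320515546 0.001615708867547783
scene now 37 0.23197626449065212 0.0023896324596402625
side empty 79 0.24632021720965425 0.0021773069121659733
side now 74 0.23290670795274093 0.0019817485320187244
[-1.65600940e-01 -6.73011875e+01 -1.91802017e+00 -4.26122832e+01
 -9.88678238e-02  2.02870877e-01 -3.28267110e-03]
```

Emit:
step_arm --increments "0 0 -0.15 0; 0 0 -0.35 0; 0 0 -0.47 0; 0 0 -0.47 0; 0 0 -0.47 0; 0 0 -0.47 0; 0 0 -0.47 0; 0 0 -0.47 0"

```text
time_s: 14.68
ee_pos: [0.4466, 0.2875, 0.2706]
orientation: [0.48, 0.52, 0.479, -0.52]
contact_force: [1.1, -0.8, -1.1]
gripper_width: 0.0153
```

```bash
python3 -c "
from h import *
fz(6,'wrist'); sag()"
```

```text
t 14.9833 F,M,p [ 0.7678 -0.2419 -0.8419  0.0041 -0.1725  0.0105  0.4466  0.2875  0.2706] std [0.347 0.367 0.516]
scene empty 38 0.24632865320515546 0.001615708867547783
scene now 36 0.23336118967127556 0.001824156619066659
side empty 79 0.24632021720965425 0.0021773069121659733
side now 74 0.2335651405212521 0.0021334796809682408
```

Emit:
step_arm --increments "0 0.05 0.18 0; 0 0.05 0.18 0; 0.2 0.05 0.18 0; 0.4 0.05 0.18 0; 0.6 0.05 0.18 0; 0.75 0.05 0.18 0; 0.75 0.05 0.18 0; 0.75 0.05 0.18 0; 0.75 0.05 0.18 0; 0.75 0.05 0.18 0; 0.75 0.05 0.18 0"

```text
time_s: 16.0
ee_pos: [0.4469, 0.2856, 0.2632]
orientation: [0.48, 0.52, 0.479, -0.52]
contact_force: [-1.0, -1.3, -0.1]
gripper_width: 0.0155
```

```bash
python3 -c "
from h import *
fz(10,'wrist'); sag()"
```

```text
t 16.5 F,M,p [-0.7904 -1.3496 -0.243  -0.3697  0.1816 -0.0034  0.4469  0.2856  0.2631] std [0.455 0.602 0.328]
scene empty 38 0.24632865320515546 0.001615708867547783
scene now 36 0.22709246948328496 0.0016959529708204597
side empty 79 0.24632021720965425 0.0021773069121659733
side now 79 0.22787216780789105 0.002306665506806183
```

Emit:
step_arm --increments "-0.4 -0.05 0 0; -0.8 -0.05 0 0; -1.2 -0.05 0 0; -1.6 -0.05 0 0; -2 -0.05 0 0; -2.3 -0.05 0 0; -2.3 -0.05 0 0; -2.3 -0.05 0 0; -2 -0.05 0 0; -1.7 -0.05 0 0; -1.4 -0.05 0 0; -1.1 -0.05 0 0; -0.8 -0.05 0 0; -0.5 -0.05 0 0; -0.2 -0.05 0 0; 0.1 -0.05 0 0; 0.1 -0.05 0 0; 0.1 -0.05 0 0; 0.1 -0.05 0 0"

```text
time_s: 18.18
ee_pos: [0.4465, 0.2857, 0.2622]
orientation: [0.48, 0.52, 0.479, -0.52]
contact_force: [0.3, -0.1, 1.0]
gripper_width: 0.0151
```

```bash
python3 -c "
from h import *
fz(10,'wrist'); sag()"
```

```text
t 18.6833 F,M,p [ 0.2198 -0.1071  0.416  -0.0984 -0.0321 -0.0047  0.4465  0.2857  0.2622] std [0.459 0.397 0.365]
scene empty 38 0.24632865320515546 0.001615708867547783
scene now 35 0.22613119655081584 0.0018466310050748067
side empty 79 0.24632021720965425 0.0021773069121659733
side now 77 0.22661917355283281 0.0022403547658792714
```

Emit:
step_arm --increments "0 0 0 0; 0 0 0 0; 0 0 0 0; 0 0 0 0; 0 0 0 0; 0 0 0 0; 0 0 0 0; 0 0 0 0; 0 0 0 0; 0 0 0 0; 0 0 0 0; 0 0 0 0; 0 0 0 0; 0 0 0 0; 0 0 0 0; 0 0 0 0; 0 0 0 0; 0 0 0 0; 0 0 0 0; 0 0 0 0" --jaw 0.3

```text
time_s: 20.45
ee_pos: [0.4465, 0.2857, 0.2621]
orientation: [0.48, 0.52, 0.479, -0.52]
contact_force: [0.4, -0.6, -0.1]
gripper_width: 0.0553
```

```bash
python3 -c "
from h import *
im=fz(4,'wrist')[0]; s=sag()
save('hang2',np.hstack([cv2.resize(im[120:480,140:500],(400,400)),cv2.resize(s[280:380,210:310],(400,400))]))"
```

```text
t 20.65 F,M,p [ 0.1699  0.1771  0.2331 -0.0082  0.0086  0.0237  0.4465  0.2857  0.2621] std [0.295 0.288 0.118]
scene empty 38 0.24632865320515546 0.001615708867547783
scene now 33 0.2256886223055247 0.0017844184287406565
side empty 79 0.24632021720965425 0.0021773069121659733
side now 74 0.22706457445438177 0.0022107390427263916
```

View pics/hang2.png

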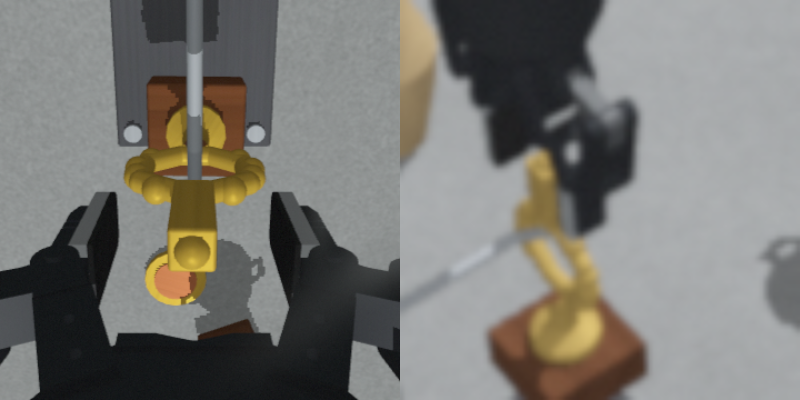

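The trophy hangs with its spire free between the open pads, at columns 170–215 of the left crop. The hook is at about 20 mm, unchanged by the release. I let it rest.

Emit:
step_arm --increments "0 0 0 0; 0 0 0 0; 0 0 0 0; 0 0 0 0; 0 0 0 0; 0 0 0 0; 0 0 0 0; 0 0 0 0; 0 0 0 0; 0 0 0 0; 0 0 0 0; 0 0 0 0; 0 0 0 0; 0 0 0 0; 0 0 0 0; 0 0 0 0; 0 0 0 0; 0 0 0 0; 0 0 0 0; 0 0 0 0"

```text
time_s: 22.42
ee_pos: [0.4464, 0.2857, 0.2621]
orientation: [0.48, 0.52, 0.479, -0.52]
contact_force: [-0.6, 0.7, -0.1]
gripper_width: 0.0555
```

Emit:
step_arm --increments "0 0 0 0; 0 0 0 0; 0 0 0 0; 0 0 0 0; 0 0 0 0; 0 0 0 0; 0 0 0 0; 0 0 0 0; 0 0 0 0; 0 0 0 0; 0 0 0 0; 0 0 0 0; 0 0 0 0; 0 0 0 0; 0 0 0 0; 0 0 0 0; 0 0 0 0; 0 0 0 0; 0 0 0 0; 0 0 0 0"

```text
time_s: 24.08
ee_pos: [0.4465, 0.2857, 0.2621]
orientation: [0.479, 0.52, 0.479, -0.52]
contact_force: [-0.6, -0.1, 1.1]
gripper_width: 0.0553
```

```bash
python3 - <<'E'
from h import *
sag()
for c in ['wrist','wrist','side']:
    C=cam(c);im,d=viewer.read_camera(c);P=cloud(c,d,C);p,R=tool()
    q=P[(d>0)&(abs(P[...,:2]-p[:2])<.018).all(-1)]; t=q[(q[:,2]>.245)&(q[:,2]<.285)]
    a=t[t[:,2]>.258]
    print(c,p,len(t),'top',np.percentile(t[:,2],98),cv2.minAreaRect(a[:,:2].astype('f4')*1000), env.observe()['time_s'])
E
```

```text
scene empty 38 0.24632865320515546 0.001615708867547783
scene now 35 0.22653231535435375 0.0018950162870831836
side empty 79 0.24632021720965425 0.0021773069121659733
side now 74 0.22683180240026948 0.0019732578970557404
wrist [0.44648231 0.28567342 0.26212228] 2695 top 0.2683021523752357 ((445.22650146484375, 285.0072937011719), (17.34747314453125, 15.904842376708984), 85.24547576904297) 24.2333
wrist [0.44646545 0.28566745 0.26210691] 2695 top 0.2683583678552054 ((445.2326965332031, 285.23492431640625), (17.13285255432129, 15.873738288879395), 84.97024536132812) 24.2833
side [0.44645666 0.28568206 0.26211045] 68 top 0.2677349927212461 ((446.5677185058594, 289.2542419433594), (9.211383819580078, 15.466166496276855), 73.0413818359375) 24.3333
```

```bash
python3 - <<'E'
from h import *
p,R=tool()
S=np.array([.4465,.2855])
for c in ['scene','side','wrist']:
    C=cam(c);im,d=viewer.read_camera(c);P=cloud(c,d,C)
    q=P[(d>0)&(abs(P[...,:2]-S)<.04).all(-1)]
    s=q[(q[:,2]>.115)&(q[:,2]<.15)]; h,e=np.histogram(s[:,2],np.arange(.115,.15,.002)); k=h.argmax()
    print(c,'plinth top',np.median(s[(s[:,2]>e[k]-.001)&(s[:,2]<e[k]+.003),2]),len(s))
    s=s[s[:,2]<e[k]+.005];print('plinth',cv2.minAreaRect(s[:,:2].astype('f4')*1000))
    t=q[(abs(q[:,:2]-S)<.014).all(-1)&(q[:,2]>.24)&(q[:,2]<.29)]
    print('spire top',np.percentile(t[:,2],[50,90,97,99.5]),len(t))
    if c=='scene': save('sc3',cv2.resize(im[60:210,330:480],(600,600)))
E
```

```text
scene plinth top 0.13240402596707643 460
plinth ((448.4637145996094, 284.05633544921875), (64.61729431152344, 64.96236419677734), 82.8018569946289)
spire top [0.25414369 0.26484563 0.26644508 0.26711208] 93
side plinth top 0.13237348353384337 788
plinth ((448.4275207519531, 285.6539306640625), (61.771278381347656, 64.14623260498047), 85.48123168945312)
spire top [0.25633818 0.26511322 0.26755882 0.26913431] 84
wrist plinth top 0.13336843102413734 4930
plinth ((447.14373779296875, 285.04833984375), (59.9871826171875, 60.07191848754883), 85.05458068847656)
spire top [0.26285174 0.26701517 0.26814909 0.26865333] 2910
```

View pics/sc3.png

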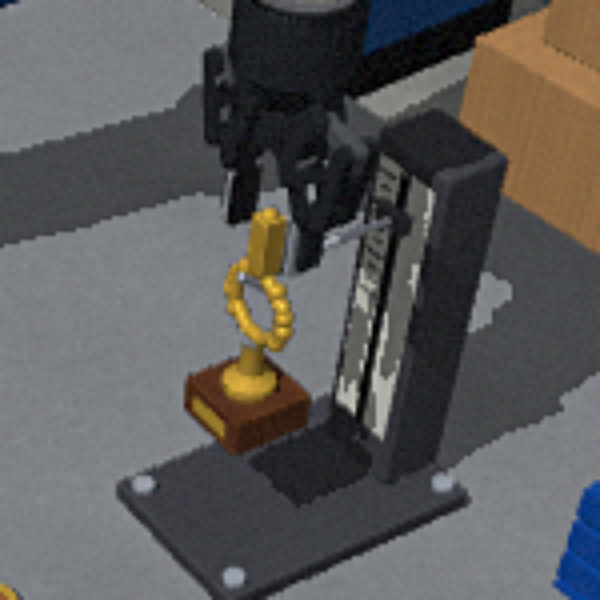

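The trophy hangs freely by the wreath. Plinth top is at 0.1325, so the arch is about 2 mm from the saddle. It has rested for more than 4 s at a 20 mm reading, about 2 N. I take hold again and lift.

Emit:
step_arm --increments "0 0 0 0; 0 0 0 0; 0 0 0 0; 0 0 0 0; 0 0 0 0; 0 0 0 0; 0 0 0 0; 0 0 0 0; 0 0 0 0; 0 0 0 0" --jaw -1 --force 40

```text
time_s: 25.32
ee_pos: [0.4465, 0.2857, 0.2621]
orientation: [0.48, 0.52, 0.479, -0.52]
contact_force: [0.8, -0.0, -0.4]
gripper_width: 0.0154
```

Emit:
step_arm --increments "-0.3 0 0 0; -0.7 0 0 0; -1.1 0 0 0; -1.5 0 0 0; -1.9 0 0 0; -2.3 0 0 0; -2.7 0 0 0; -3.1 0 0 0; -3.5 0 0 0; -3.8 0 0 0; -4.1 0 0 0; -4.1 0 0 0; -4.1 0 0 0; -4.1 0 0 0; -4.1 0 0 0; -4.1 0 0 0; -4.1 0 0 0"

```text
time_s: 26.73
ee_pos: [0.4464, 0.2856, 0.303]
orientation: [-0.479, -0.52, -0.479, 0.52]
contact_force: [-0.4, -0.9, -2.7]
gripper_width: 0.0153
```

```bash
python3 - <<'E'
from h import *
sag();p,R=tool();o=env.observe();print(p,o['contact_force'],o['gripper_width'],o['time_s'])
C=cam('wrist');im,d=viewer.read_camera('wrist');P=cloud('wrist',d,C)
q=P[(d>0)&(abs(P[...,:2]-p[:2])<.04).all(-1)];s=q[(q[:,2]>p[2]-.14)&(q[:,2]<p[2]-.12)];print('plinth top - tcp',np.median(s[:,2])-p[2],cv2.minAreaRect(s[:,:2].astype('f4')*1000))
E
```

```text
scene empty 38 0.24632865320515546 0.001615708867547783
scene now 37 0.2462418556804025 0.0018495059575665061
side empty 79 0.24632021720965425 0.0021773069121659733
side now 76 0.24631166640590788 0.0021420176504589714
[0.44644484 0.28567288 0.3030274 ] [ 0.11560104  0.50997943 -1.70438337] 0.015375588509577112 26.8333
plinth top - tcp -0.12888676300630847 ((446.4559631347656, 284.97369384765625), (60.2211799621582, 60.097511291503906), 85.0797119140625)
```

Emit:
step_arm --increments "0 0 0.3 0; 0 0 1 0; 0 0 2 0; 0 0 3 0; 0 0 4 0; 0 0 5 0; -0.5 0 6 0; -1.5 0 7 0; -2.5 0 8 0; -3 0 8 0; -3 0 8 0; -3 0 8 0; -3 0 8 0"

```text
time_s: 27.97
ee_pos: [0.4398, 0.2064, 0.3328]
orientation: [-0.48, -0.52, -0.48, 0.52]
contact_force: [0.3, 0.6, -2.3]
gripper_width: 0.015
```

```bash
python3 - <<'E'
from h import *
sag();p,R=tool();o=env.observe();print(p,o['contact_force'],o['gripper_width'],o['time_s'])
g=np.array([.474,-.2205,p[2]]);print(R.T@(g-p)*100,np.rad2deg(np.arctan2(R[1,1],R[0,1])))
c='side';im,d=viewer.read_camera(c);r=viewer.outline_of(c,'tray');q=cloud(c,d)
m=(d>0)&(q[...,2]>.038)&(q[...,2]<.05)&(abs(q[...,0]-.48)<.1)&(q[...,1]<-.13)&(q[...,1]>-.46)
if r: m&=r[0]['mask']
s=q[m];print(len(s),cv2.minAreaRect(s[:,:2].astype('f4')*1000),s[:,1].max(),s[:,1].min())
E
```

```text
scene empty 38 0.24632865320515546 0.001615708867547783
scene now 33 0.24643923114932667 0.0019170549298853953
side empty 79 0.24632021720965425 0.0021773069121659733
side now 78 0.2469180463337714 0.002153104842984093
[0.4398031  0.20623327 0.33261634] [-0.7246973   0.4748836  -1.77706849] 0.014707897049869197 28.0667
[1.09748726e-02 6.82053261e+00 4.22633099e+01] -4.58576978554715
750 ((479.48388671875, -293.3517150878906), (153.1802215576172, 298.67864990234375), 3.3927221298217773) -0.14156826445215234 -0.4442459535342661
```

Emit:
step_arm --increments "0 0.1 0.5 0; 0 0.3 2 0; 0 0.7 4.5 0; 0 1.2 7.5 0; 0 1.7 10.5 0; 0 2.2 13.5 0; 0 2.7 16.5 0; 0 3.2 19.5 0; 0 3.6 22.5 0; 0 4.1 25.5 0; 0 4.6 28.5 0; 0 5.1 31.5 -0.03; 0 5.6 34.5 -0.07; 0 6 37.5 -0.1; 0 6.4 40 -0.14; 0 6.7 41.5 -0.14; 0 6.8 42.2 -0.14; 0 6.8 42.2 -0.14; 0 6.8 42.2 -0.14; 0 6.8 42.2 -0.14"

```text
time_s: 29.83
ee_pos: [0.474, -0.2186, 0.3327]
orientation: [0.515, 0.484, 0.515, -0.485]
contact_force: [-0.6, -0.3, -2.6]
gripper_width: 0.0148
```

```bash
python3 - <<'E'
from h import *
p,R=tool();o=env.observe();print(p,o['contact_force'],o['gripper_width'],o['time_s'],R.round(3)[:,1])
C=cam('wrist');im,d=viewer.read_camera('wrist');P=cloud('wrist',d,C);save('w4',im)
m=(d>0)&(abs(P[...,0]-.475)<.1)&(abs(P[...,1]+.22)<.1)
f=P[m&(abs(P[...,2]-.005)<.006)];w=P[m&(abs(P[...,2]-.045)<.006)]
print('floor z',np.median(f[:,2]),f[:,:2].min(0),f[:,:2].max(0));print('rim',np.median(w[:,2]),w[:,:2].min(0),w[:,:2].max(0))
s=P[(d>0)&(abs(P[...,:2]-p[:2])<.04).all(-1)&(P[...,2]>p[2]-.14)&(P[...,2]<p[2]-.12)];print('plinth',np.median(s[:,2])-p[2],cv2.minAreaRect(s[:,:2].astype('f4')*1000))
E
```

```text
[ 0.47398372 -0.21864073  0.33274917] [-0.60209215 -0.33273419 -2.63089284] 0.014798840763718145 29.8333 [ 0.998  0.061 -0.   ]
floor z 0.003677519468706888 [ 0.37507712 -0.31989092] [ 0.5749923  -0.12001024]
rim 0.045108069858122685 [ 0.3945851  -0.31992875] [ 0.55442787 -0.14483403]
plinth -0.12886727529429037 ((473.9820251464844, -219.1173095703125), (60.146053314208984, 60.08687210083008), 3.1677258014678955)
```

View pics/w4.png

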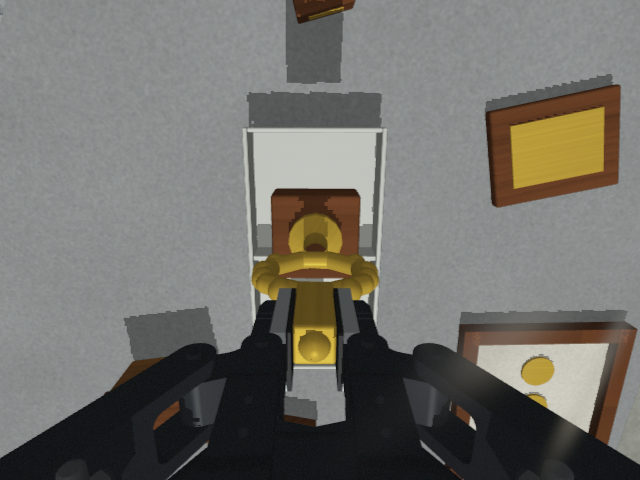

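The wrist view shows the trophy lined up in the compartment's width, at columns 245–385, and at its centre by position. I lower it.

Emit:
step_arm --increments "0.7 0 0 0; 2 0 0 0; 4 0 0 0; 6.5 0 0 0; 9 0 0 0; 11.5 0 0 0; 13.5 0 0 0; 15 0 0 0; 16 0 0 0; 16.4 0 0 0; 16.5 0 0 0; 16.6 0 0 0; 16.6 0 0 0; 16.6 0 0 0"

```text
time_s: 31.05
ee_pos: [0.4743, -0.2188, 0.1675]
orientation: [0.515, 0.485, 0.515, -0.484]
contact_force: [-0.9, -0.9, -2.0]
gripper_width: 0.0153
```

Emit:
step_arm --increments "0.1 0 0 0; 0.15 0 0 0; 0.2 0 0 0; 0.25 0 0 0; 0.3 0 0 0; 0.35 0 0 0; 0.4 0 0 0; 0.4 0 0 0; 0.4 0 0 0"

```text
time_s: 31.8
ee_pos: [0.4743, -0.2187, 0.1635]
orientation: [0.515, 0.485, 0.515, -0.484]
contact_force: [-0.1, -0.8, -1.9]
gripper_width: 0.0149
```

Emit:
step_arm --increments "0.05 0 0 0; 0.05 0 0 0; 0.1 0 0 0; 0.1 0 0 0; 0.1 0 0 0"

```text
time_s: 32.22
ee_pos: [0.4744, -0.2188, 0.1627]
orientation: [0.515, 0.485, 0.515, -0.484]
contact_force: [-0.3, -0.1, 0.8]
gripper_width: 0.015
```

Emit:
step_arm --increments "0.05 0 0 0; 0.05 0 0 0; 0.05 0 0 0; 0.05 0 0 0"

```text
time_s: 32.55
ee_pos: [0.4747, -0.2189, 0.1626]
orientation: [0.516, 0.485, 0.515, -0.484]
contact_force: [0.2, 1.1, 6.6]
gripper_width: 0.0148
```

Contact: the force is now +6.6 N upward. I release, then rise.

Emit:
step_arm --increments "0 0 0 0; 0 0 0 0; 0 0 0 0; 0 0 0 0; 0 0 0 0; 0 0 0 0; 0 0 0 0; 0 0 0 0" --jaw 0.5

```text
time_s: 33.22
ee_pos: [0.4747, -0.2189, 0.1626]
orientation: [0.516, 0.485, 0.515, -0.484]
contact_force: [-0.8, 0.8, 0.2]
gripper_width: 0.0639
```

Emit:
step_arm --increments "-0.5 0 0 0; -2 0 0 0; -4 0 0 0; -7 0 0 0; -10 0 0 0; -13 0 0 0; -15 0 0 0; -15 0 0 0; -15 0 0 0; -15 0 0 0"

```text
time_s: 34.05
ee_pos: [0.4742, -0.2187, 0.3122]
orientation: [0.516, 0.485, 0.515, -0.484]
contact_force: [-0.1, -0.4, -0.4]
gripper_width: 0.0639
```

```bash
python3 - <<'E'
from h import *
im=sag();o=env.observe();print(o['time_s'],o['contact_force'],o['ee_pos'])
for c in ['scene','side']:
    im,d=viewer.read_camera(c);P=cloud(c,d)
    q=P[(d>0)&(abs(P[...,0]-.4745)<.05)&(abs(P[...,1]+.219)<.05)]
    s=q[abs(q[:,2]-.033)<.005];t=q[(q[:,2]>.125)&(q[:,2]<.18)]
    print(c,'plinth top',np.median(s[:,2]),cv2.minAreaRect(s[:,:2].astype('f4')*1000),'spire',np.median(t,0))
    if c=='side': save('fin',cv2.resize(im[190:430,190:510],(800,600)))
E
```

```text
scene empty 38 0.24632865320515546 0.001615708867547783
scene now 36 0.24609053866578265 0.002098849685824583
side empty 79 0.24632021720965425 0.0021773069121659733
side now 77 0.24648862698259222 0.001974035883204621
34.15 [-0.55362065 -0.20240807 -0.84757831] [ 0.47407957 -0.21865328  0.31171658]
scene plinth top 0.032393025246904364 ((475.89288330078125, -219.296875), (63.57795715332031, 59.97814178466797), 3.70478892326355) spire [ 0.48138992 -0.22100554  0.15108485]
side plinth top 0.03321244715665148 ((475.7174377441406, -217.67718505859375), (62.2811164855957, 67.5960693359375), 3.5358736515045166) spire [ 0.47334959 -0.21449182  0.14652709]
```

View pics/fin.png

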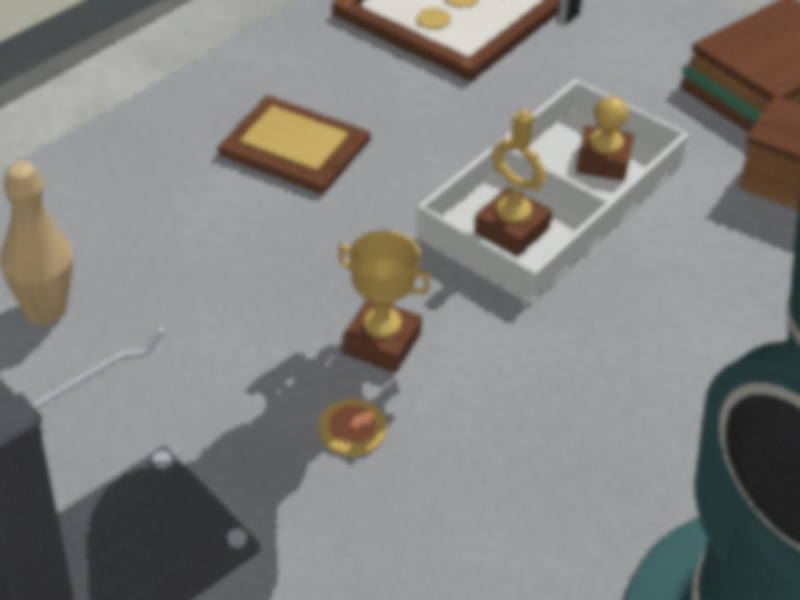

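The trophy stands upright in the empty compartment, at about (515, 200). The hook is empty and the bystanders are in place.

```bash
python3 -c "
from h import *
print(env.job_done())"
```

```text
the job is handed in; nothing more can be done
None
```

I hung the wreath trophy on the hook, weighed it, set it down in the empty tray compartment and handed the job in at about 34 s; the system gave no verdict.

- **Weighing:** The hook sank about 20 mm, so the trophy weighs about 2 N (roughly 200 g). It took the whole weight before I let go, and its position did not change on release within what the cameras resolve. The trophy hung free for over 4 s. I measured the hook's speed only through positions between pictures.
- **Placing:** I took hold again, lifted the trophy clear with the hook back at zero, and lowered it into the compartment. It touched down with about 6.6 N on the gripper at most.
- **Last checks:** The trophy stands upright within about 2 mm of the compartment's estimated centre, with its plinth top at 33 mm as expected. The hook is empty and within 1 mm of its upper stop, the gripper is clear, and the bystanders look untouched in the final picture.
- **Disagreements:**
  - Sideways forces during the first lowering did not make sense, so I lifted off, re-centred a few millimetres and lowered again; they were then near zero.
  - Force readings put the weight between 1.6 and 2.1 N, so I relied mainly on the hook's sag.
  - The spire's top measured about 6 mm higher than stated, probably because of a round knob on it. The plinth height confirmed the trophy was seated properly on the hook.

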